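# Lock a comparator carriage under the dial indicator

## Robot

A 6-joint arm with a two-finger parallel gripper is mounted at the origin on a cart in front of the work surface, level with it; the furniture and walls round the work are solid. World frame = base frame: x ahead of the robot, y to its left, z up, the work surface at z = 0. Lengths are in m, angles in rad, forces in N, time in s.
With the tool pointing down it reaches from about 0.275 to 0.875 m from the base axis. Payload 12.5 kg.
Tool frame: the origin (TCP) lies midway between the tips of the shut fingers; the grasp point (between the pads) lies 19 mm behind it; z points along the fingers, y is the line along which they close (so a half turn about z gives the same grasp; the last joint's range is limited). The gripper opens to 85 mm and grips with 20 to 120 N. Pads are 22 mm wide; open, the fingers measure 114 mm over their backs; the gripper's body (76 mm by 85 mm) begins 54 mm behind the grasp point. The pads swing forward as they close: fully open they stand 13 mm farther back than shut.
Start: joints at [1.205, 0.351, 1.652, -0, 1.139, -0.085], TCP at [0.152, 0.528, 0.231] pointing down, gripper open.
Joint ranges: [-2.75, 2.75], [-0.79, 2.1], [0.01, 2.65], [-1.57, 4.71], [0.07, 3.14], [-2.87, 2.87]. Speed limits (rad/s): [2.22, 2.22, 2.79, 3.14, 3.14, 3.14].

## Interface

Orientations are given as a unit quaternion [w, x, y, z].
In Python, from cell import * gives the robot as it stands. The module is installed in compiled form; this text tells all that it offers.
- The arm moves only by the tool carry_out, never from a script. Its argument "deltas" is a list of rows, each a list of 7 numbers: the shift along the tool's x, y, z in mm, then the turn, a rotation vector about the tool's x, y, z in rad, then the closure, from -1 (fully open) to 1 (shut). A call has exactly 10 rows; each row shifts and turns the commanded pose from where the row before left it, along the tool's axes as they then stand; what a row does not reach is not made up. A row lasts 1/8 s, in which the tool goes at most 62.5 mm and 10.7 degrees, less where a joint would pass 70% of its speed; a pose out of reach is approached as far as the arm can. A call with a gripper value outside its range is refused whole. The fingers move at their own pace and stop on an object; "squeeze" is the grip in N (left out, the last holds). Time passes only in rows, so rows that do not move let the fingers close, or fill a call up. It gives the time, the measured TCP pose, the force, the opening and the grip force at its end, in the units of the state.
- sense(): the state, without advancing time (a new reading comes with each control period).
- read_camera(name): name is "scene" or "top"; returns the picture (384x512x3 uint8, blue, green, red); there is no depth.
- camera_model(name): a dict with "camera_matrix" (3x3 intrinsics, pixels), "distortion" ([k1, k2, p1, p2, k3] as OpenCV has them; the pictures are not rectified), "world_from_camera" (4x4, takes a point from camera to world coordinates). Camera axes: x right, y down, z forward; pixel columns grow to the right and rows downward; lengths in m; the calibration is good to about 2 mm. A picture is of the moment at which its call begins. camera_model takes no time and is no camera call.
- job_done(): hands the job in; it is judged then, once.
The state is a dict: "clock": time; "joint_pos": joint angles; "qd": joint speeds; "effort": joint torques, N m; "position": TCP position; "tcp_rot": TCP orientation; "ft_force": force on the tool from outside, world axes, zero at the start; "moment": the same for the moment, N m; "width": opening from 0.0 (shut) to 1.0 (fully open); "grasp_force": force on a finger pad.
Only numpy, scipy, OpenCV 4.12 (cv2) and the standard library are available. Lean on these libraries where they do the work, as an engineer would, in place of code of your own. Each camera call takes 0.05 s, during which the arm holds its last target. There are 200 camera calls.

## Task

Push the comparator's carriage back against its rear stop, so that the setting ring comes under the dial indicator. Then hold the red spring catch down with one fingertip while another fingertip pushes the black bolt knob fully home, so that the bolt locks the carriage, and let the catch spring up again behind the knob. Only push and press: do not grip, lift or touch the setting ring riding on the carriage, keep off the dial indicator, and leave the other things where they are.

Things in the scene. Friction and masses are not known exactly. Their poses are not given: they have to be found in the camera images.
- comparator: Bench comparator: dark granite plate, 290 x 280 x 20 mm, fixed on the worktop, with a railed carriage, lock bolt and dial indicator. Frame: +x along the rails, from the loading end (nearer the robot) to the rear stop; +y left, z up; origin on the worktop under the plate, which spans x -150..140, y -155..125 mm. Rails' centre line: y = -20 mm. Bolt on the line x = -50 mm, left of the carriage.
- carriage (a joint): Travel of the carriage along the comparator's +x: 0 at the loading end (start), 0.060 m against the rear stop. About 3 N of friction plus a little damping; it stays where it is left.
- push_plate (a point): Middle of the front (-x) face of the blue upright push plate on the carriage's front end, 47 mm above the worktop. The plate is 64 mm wide along y, 6 mm thick, from 26 to 68 mm above the worktop. Push here towards the comparator's +x. The granite top in front of it is at 20 mm.
- bolt (a joint): Travel of the lock bolt along the comparator's -y: 0 withdrawn (start), 0.025 m home. It stays where it is left (about 2.5 N of friction, some damping). Blocked at 0 while the catch is up. Its round-nosed 10 mm rod enters the 12 mm notch in the steel bar on the carriage's left flank only with the carriage within about 3 mm of the rear stop; else it stops at about 0.008 m.
- bolt_handle: Steel saddle with a black knob, fixed to the bolt. Axes as the comparator's; origin 20 mm above the worktop, under the knob's axis. Saddle: 22 mm along x, 16 mm along y, from 29.5 to 45 mm above the worktop; upright knob on it: 15 mm diameter, from 45 to 71 mm. Push the +y side of saddle or knob to -y. Behind (+y of) it nothing is higher than 34 mm above the worktop.
- knob_top (a point): Centre of the top of the black knob, 71 mm above the worktop.
- catch (a joint): How far the spring catch is pressed: 0 up, 0.008 m fully down. Its brass nose blocks the saddle's way; it clears the saddle from 0.005 m on. 2.4 N to start, 5.6 N fully down. Once over the nose, the saddle itself keeps the catch down; with the bolt home the nose springs up behind the saddle if the catch is let go.
- catch_plate: Red ribbed thumb plate of the catch, 28 mm along x, 52 mm along y, 4 mm thick. Axes as the comparator's; origin at the centre of its top, 48 mm above the worktop when up, 40 mm fully down. It lies 44 mm to the -x side of the knob's axis and, at the start, 4 mm further to +y. It does not slide with the bolt, so a fingertip may slide along it. Only saddle, knob and bearing block near it are higher.
- ring: Steel setting ring with a black knurled rim, 52 mm in diameter, 12 mm high, lying loose on the carriage in front of two short pins. Origin at the centre of its underside.
- ring_seat (a point): The ring's place on the carriage table (45 mm above the worktop); it travels with the carriage.
- bolt_bearing (a point): Centre of the top of the bolt's fixed bearing block, 34 mm along x, 14 mm along y, 48 mm above the worktop, between knob and carriage: fingertips working at the knob stay on its +y side.
- indicator: Dial indicator on a magnetic stand, 66 x 167 x 237 mm, fixed right of the rails; its dial hangs over the rails' centre line at comparator x = 25 mm. Axes as the comparator's; origin on the granite: post at x = 7, y = -54 mm, up to 257 mm above the worktop; dial at y = 55 mm; arm and dial 160 mm and more above the worktop, the thin probe stem below the dial down to 64 mm.
- small_ring: Bystander: small setting ring, 34 mm in diameter, 12 mm high, loose on the granite, front right. Origin at the centre of its underside.
- gauge_block: Bystander: steel gauge block, 15 x 30 x 9 mm, loose on the granite, right of the rails. Origin at the centre of its underside.
- plug_gauge: Bystander: plug gauge, 92 mm long (along its y), 17 mm wide, 15 mm high, loose on the granite, behind the bolt. Origin at the centre of its underside.
- v_block: Bystander: steel V-block, 44 x 36 x 34 mm, on the worktop left of the comparator. Origin at the centre of its underside.
- brush: Bystander: dust brush, 165 mm long (along its y), 37 mm wide, 10 mm high, on the worktop left of the comparator.
- marker: Bystander: marker pen with a red cap, 135 mm long (along its y), 17 mm thick, on the worktop right of the comparator.
- feeler: Bystander: feeler gauge, 93 mm long (along its y), 13 mm wide, 13 mm high, on the worktop right of the comparator.
There are look-alikes about, which are no part of the job. What is meant by the ring is not purple, and is the smaller of those in its own colour.

How it is judged:
By the outcome, as a careful person would: the job done as asked, in the order asked, and still so for the second after the job is handed in, with the robot touching nothing.
It also fails if it takes over 51 s, if anything falls off the work surface, if the arm or the gripper's body presses on something with over 40 N, if the wrist force passes 120 N, or if a joint passes its speed limit or range.

## Working session

There is one attempt and no reset: what is moved stays moved. The work goes in short steps, Python scripts to look and compute and a tool call to move; the robot and the scene stay as the last step left them, time stands still between calls to the robot, and variables do not carry over. Pictures are saved under pics/ and viewed, at most 10 in all, crops included, and the job is handed in when it is done.

Besides the shell and the picture viewer there is one more tool, called after "Emit:" as name([rows], argument=value, ...), one row to a line, values as JSON. carry_out: Moves the arm, as the interface text tells. Its arguments: {"type":"object","properties":{"deltas":{"type":"array"},"squeeze":{"type":"number"}},"required":["deltas"]}

```bash
mkdir -p pics
python3 - <<'E'
from cell import *
import cv2
for n in("scene","top"):
    cv2.imwrite(f"pics/{n}0.png",cv2.resize(read_camera(n),(800,600)))
    m=camera_model(n); print(m)
print(sense())
E
```

```text
{'camera_matrix': array([[459.89885445,   0.        , 247.37630097],
       [  0.        , 459.89885445, 181.97907081],
       [  0.        ,   0.        ,   1.        ]]), 'distortion': array([0.05760967, 0.        , 0.        , 0.        , 0.        ]), 'world_from_camera': array([[-0.03074712, -0.77738707,  0.62827061, -0.28737524],
       [-0.99946856,  0.01710388, -0.02774989,  0.05286419],
       [ 0.01082655, -0.62878995, -0.77749983,  1.14111954],
       [ 0.        ,  0.        ,  0.        ,  1.        ]])}
{'camera_matrix': array([[484.54287317,   0.        , 257.16715731],
       [  0.        , 484.54287317, 196.48002838],
       [  0.        ,   0.        ,   1.        ]]), 'distortion': array([-0.00890324,  0.        ,  0.        ,  0.        ,  0.        ]), 'world_from_camera': array([[-0.00338005, -0.99839271,  0.0565736 ,  0.48229382],
       [-0.999983  ,  0.00364342,  0.00455278,  0.04180292],
       [-0.00475159, -0.05655725, -0.99838805,  1.26536784],
       [ 0.        ,  0.        ,  0.        ,  1.        ]])}
{'clock': 0.1, 'joint_pos': array([ 1.20540227e+00,  3.51192948e-01,  1.65236289e+00, -5.58990282e-07,
        1.13915772e+00, -8.46409238e-02]), 'qd': array([-0.00155578, -0.00167687, -0.00108538, -0.00223467, -0.00026461,
       -0.00199398]), 'effort': array([-1.46835533e-03, -5.06826782e+01, -2.91874069e+01, -1.75810283e-04,
        2.57464453e-03, -2.76352296e-05]), 'position': array([0.15227783, 0.52817129, 0.23080541]), 'tcp_rot': array([-1.24802959e-04,  1.39915848e-01,  9.90163240e-01, -5.46381468e-04]), 'ft_force': array([ 0.09196684,  0.29087731, -0.87343989]), 'moment': array([ 0.00767186,  0.01781085, -0.05888919]), 'grasp_force': 0.0, 'width': 1.001641651861186}
```

View pics/top0.png

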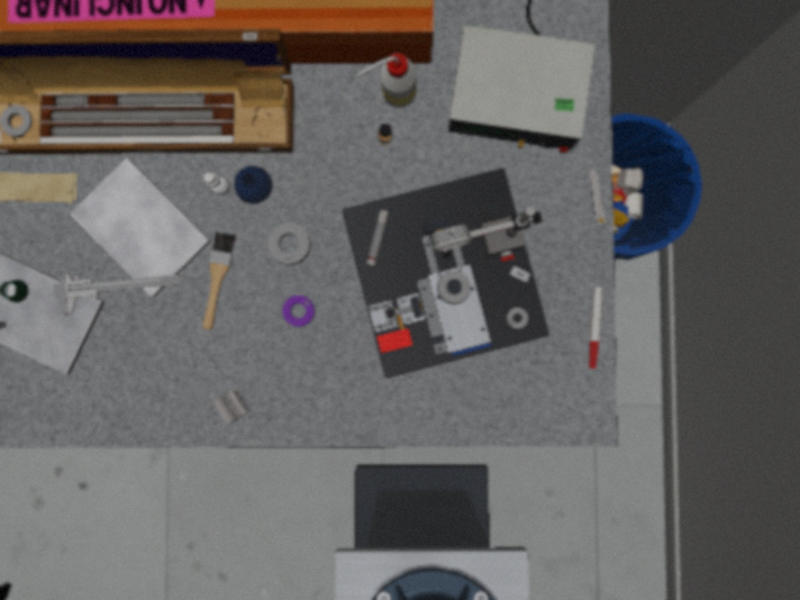

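View pics/scene0.png

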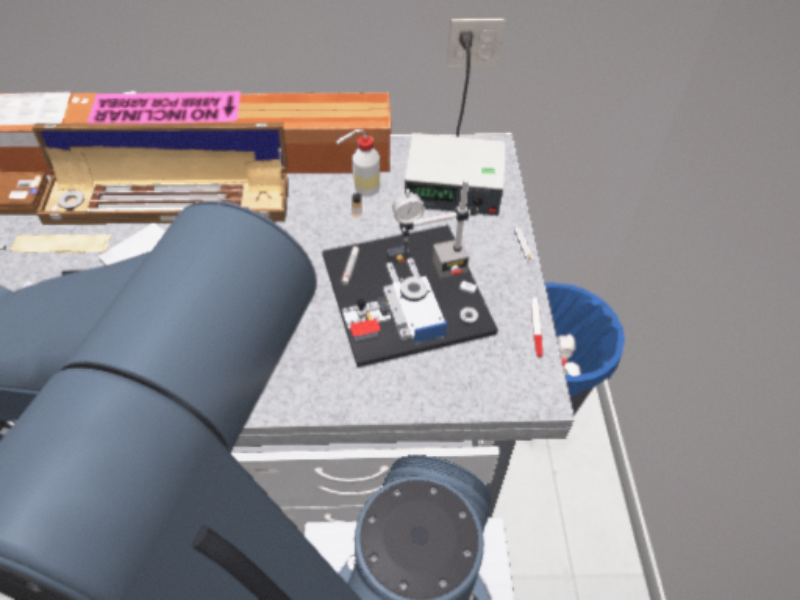

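The top view shows the plate with corners near (343,210), (503,169), (548,335) and (386,377) in the 800x600 picture. The red catch plate is at (394,340), the blue push plate at (468,350), and the ring at (454,286). Next I fit the comparator pose.

```bash
cat > h.py <<'E'
from cell import *
import numpy as np, cv2
from scipy.optimize import least_squares
def to_world(n,px,z):
    m=camera_model(n);T=m["world_from_camera"]
    u=cv2.undistortPoints(np.float64(px).reshape(-1,1,2),m["camera_matrix"],m["distortion"]).reshape(-1,2)
    d=np.c_[u,np.ones(len(u))]@T[:3,:3].T
    return T[:3,3]+d*((z-T[2,3])/d[:,2])[:,None]
def to_px(n,P):
    m=camera_model(n);C=np.linalg.inv(m["world_from_camera"])
    return cv2.projectPoints(np.float64(P).reshape(-1,1,3),cv2.Rodrigues(C[:3,:3])[0],C[:3,3],m["camera_matrix"],m["distortion"])[0].reshape(-1,2)
def frame(p):  # comparator -> world
    c,s=np.cos(p[2]),np.sin(p[2])
    return lambda q:np.atleast_2d(q)@np.array([[c,s,0],[-s,c,0],[0,0,1]])+[p[0],p[1],0]
E
python3 - <<'E'
from h import *
im=read_camera("top"); g=cv2.GaussianBlur(cv2.cvtColor(im,cv2.COLOR_BGR2GRAY),(3,3),0).astype(float)
k=.64
c0=np.array([[343,210],[503,169],[548,335],[386,377]])*k
mod=np.array([[140,125,20],[140,-155,20],[-150,-155,20],[-150,125,20]])/1e3
# sub-pixel edge points along each side
ep=[];
for i in range(4):
    a,b=c0[i],c0[(i+1)%4]; t=(b-a)/np.linalg.norm(b-a); n=np.array([t[1],-t[0]])
    if np.dot(n,(a+b)/2-c0.mean(0))<0:n=-n
    for f in np.linspace(.06,.94,30):
        s=np.arange(-6,6.1,.25); q=a+f*(b-a)+s[:,None]*n
        v=cv2.remap(g.astype(np.float32),q[:,:1].astype(np.float32),q[:,1:].astype(np.float32),cv2.INTER_LINEAR)[:,0]
        gr=np.gradient(v); j=gr.argmax()
        if gr[j]>2: ep.append((i,*q[j]))
ep=np.array(ep); W=to_world("top",ep[:,1:],.02)
def res(p):
    c=frame(p)(mod); r=[]
    for i,w in zip(ep[:,0].astype(int),W):
        a,b=c[i],c[(i+1)%4]; t=(b-a)[:2]/np.linalg.norm(b-a); r.append(t[0]*(w-a)[1]-t[1]*(w-a)[0])
    return np.array(r)*1e3
cw=to_world("top",c0,.02); d=cw[0]-cw[3]; x0=[*cw.mean(0)[:2],np.arctan2(d[1],d[0])]
s=least_squares(res,x0,loss="soft_l1"); print(len(ep),s.x,np.degrees(s.x[2]),np.median(abs(s.fun)))
r=res(s.x); print([np.median(r[ep[:,0]==i]) for i in range(4)])
np.save("pose.npy",s.x); F=frame(s.x)
P={"push":[-.126,-.02,.047],"knob":[-.05,.09,.071]}
# red blob & blue blob centroids in the comparator frame
hsv=cv2.cvtColor(im,cv2.COLOR_BGR2HSV); Y,X=np.mgrid[:384,:512]; box=(X>215)&(X<355)&(Y>105)&(Y<245)
inv=lambda w:(w-[*s.x[:2],0])@np.array([[np.cos(s.x[2]),-np.sin(s.x[2]),0],[np.sin(s.x[2]),np.cos(s.x[2]),0],[0,0,1]])
for nm,lo,hi,z in(("red",170,180,.048),("red",0,8,.048),("blue",105,125,.06)):
    m=box&(hsv[...,0]>=lo)&(hsv[...,0]<=hi)&(hsv[...,1]>130)&(hsv[...,2]>60)
    if m.sum():
        w=inv(to_world("top",np.c_[X[m],Y[m]],z)); print(nm,m.sum(),w.mean(0).round(4),w.min(0).round(4),w.max(0).round(4))
cv2.imwrite("pics/crop.png",cv2.resize(im[100:250,210:360],(600,600),interpolation=cv2.INTER_CUBIC))
E
```

```text
114 [ 0.61242311 -0.00713679  0.25184524] 14.429669499391416 0.5607355400570274
[np.float64(-0.1567825396141219), np.float64(0.001037193279818105), np.float64(-0.22856781960389413), np.float64(-0.11239447873376968)]
red 25 [-0.0764  0.0546  0.048 ] [-0.1095 -0.1264  0.048 ] [-0.0087  0.1204  0.048 ]
red 260 [-0.0882  0.0786  0.048 ] [-0.1087 -0.1258  0.048 ] [-0.0082  0.1197  0.048 ]
blue 35 [-0.1386 -0.0234  0.06  ] [-0.1407 -0.0513  0.06  ] [-0.1367  0.0078  0.06  ]
```

View pics/crop.png

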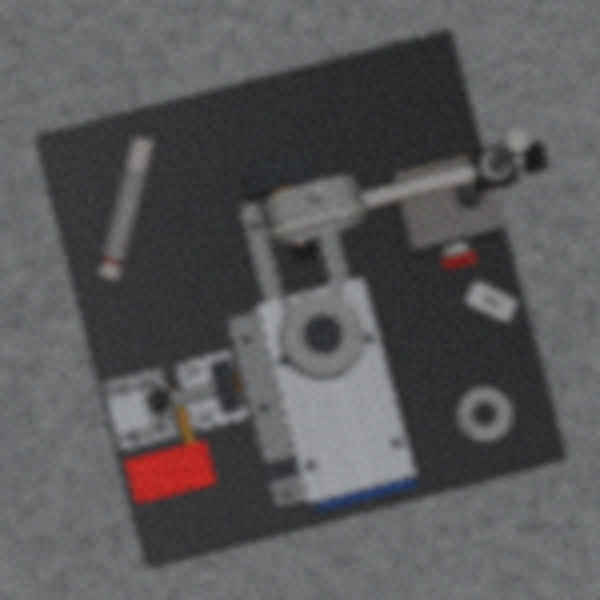

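The crop shows the knob at (160,398), the red catch at (170,472), the blue plate at (365,493) and the bearing at (212,390). This matches the geometry given. Next I measure these in the comparator frame and work out the moves.

```bash
cat >> h.py <<'E'
p=np.load("pose.npy"); c,s=np.cos(p[2]),np.sin(p[2])
inv=lambda w:(np.atleast_2d(w)-[p[0],p[1],0])@np.array([[c,-s,0],[s,c,0],[0,0,1]])
def tool(goal): # comparator goal (m) -> shift in current tool axes (mm), turn about tool z
    from scipy.spatial.transform import Rotation as R
    st=sense(); q=st["tcp_rot"]; r=R.from_quat([*q[1:],q[0]]).as_matrix()
    d=(frame(p)(goal)[0]-st["position"])@r*1e3
    return d.round(1), round(np.arctan2(r[1,1],r[0,1])-p[2],4), r[:,2].round(3)
E
python3 - <<'E'
from h import *
f=lambda q:np.array(q)/4+[210,100]-.375
for nm,q,z in(("knob",[[160,398]],.071),("red corners",[[124,460],[209,443],[215,484],[134,502]],.048),("blue ends",[[318,506],[415,483]],.068),("bearing",[[212,390]],.048),("ring",[[322,334]],.057)):
    w=inv(to_world("top",f(q),z)); print(nm,w.round(4).tolist(),w.mean(0).round(4))
print(frame(p)([-.18,-.02,.2]), tool([-.18,-.02,.2]))
E
```

```text
knob [[-0.0486, 0.0879, 0.071]] [-0.0486  0.0879  0.071 ]
red corners [[-0.0793, 0.1197, 0.048], [-0.0825, 0.0654, 0.048], [-0.1083, 0.0683, 0.048], [-0.1064, 0.1203, 0.048]] [-0.0941  0.0934  0.048 ]
blue ends [[-0.1375, 0.0104, 0.068], [-0.1389, -0.0511, 0.068]] [-0.1382 -0.0203  0.068 ]
bearing [[-0.0507, 0.0551, 0.048]] [-0.0507  0.0551  0.048 ]
ring [[-0.0346, -0.0201, 0.057]] [-0.0346 -0.0201  0.057 ]
[[ 0.44308517 -0.07136033  0.2       ]] (array([-445.6, -495.5,   31.3]), np.float64(1.0381), array([-0.   , -0.001, -1.   ]))
```

Emit:
carry_out([
  [-40,-44.5,0,0,0,0,1],
  [-40,-44.5,0,0,0,0,1],
  [-40,-44.5,0,0,0,0,1],
  [-40,-44.5,0,0,0,0,1],
  [-40,-44.5,0,0,0,0,1],
  [-40,-44.5,0,0,0,0,1],
  [-40,-44.5,0,0,0,0,1],
  [-40,-44.5,0,0,0,0,1],
  [-40,-44.5,0,0,0,0,1],
  [0,0,0,0,0,0.17,1],
])

```text
clock: 1.4
position: [0.3884, 0.0407, 0.2312]
tcp_rot: [0.0, 0.227, 0.974, -0.0]
ft_force: [-0.5, 0.6, 0.3]
width: 0.003
grasp_force: 0.0
```

Emit:
carry_out([
  [0,0,0,0,0,0.17,1],
  [0,0,0,0,0,0.17,1],
  [0,0,0,0,0,0.17,1],
  [0,0,0,0,0,0.17,1],
  [0,0,0,0,0,0.17,1],
  [0,0,0,0,0,0.018,1],
  [0,0,0,0,0,0,1],
  [0,0,0,0,0,0,1],
  [0,0,0,0,0,0,1],
  [0,0,0,0,0,0,1],
])

```text
clock: 2.65
position: [0.3873, 0.0439, 0.2313]
tcp_rot: [0.0, 0.612, 0.791, -0.0]
ft_force: [0.2, 0.4, -0.7]
width: 0.0
grasp_force: 0.0
```

Run:
```python
from h import *
s_=sense();print(s_["clock"],inv(s_["position"]),s_["width"],s_["ft_force"],tool([-.18,-.02,.045]))
```

```text
2.65 [[-0.20532427  0.10551945  0.23130378]] 0.00018740177100994905 [ 0.20666345  0.44214973 -0.68734037] (array([-125.5,   25.2,  186.3]), np.float64(0.0007), array([ 0., -0., -1.]))
```

Emit:
carry_out([
  [-42,8,0,0,0,0,1],
  [-42,8,0,0,0,0,1],
  [-41.5,9.2,10,0,0,0,1],
  [0,0,55,0,0,0,1],
  [0,0,55,0,0,0,1],
  [0,0,50,0,0,0,1],
  [0,0,16.3,0,0,0,1],
  [0,8,0,0,0,0,1],
  [0,8,0,0,0,0,1],
  [0,0,0,0,0,0,1],
])

```text
clock: 3.9
position: [0.4599, -0.0674, 0.046]
tcp_rot: [0.001, 0.612, 0.791, 0.001]
ft_force: [0.3, -0.3, 0.5]
width: -0.004
grasp_force: 0.0
```

Emit:
carry_out([
  [0,6,0,0,0,0,1],
  [0,6,0,0,0,0,1],
  [0,6,0,0,0,0,1],
  [0,6,0,0,0,0,1],
  [0,6,0,0,0,0,1],
  [0,6,0,0,0,0,1],
  [0,6,0,0,0,0,1],
  [0,6,0,0,0,0,1],
  [0,4,0,0,0,0,1],
  [0,0,0,0,0,0,1],
])

```text
clock: 5.15
position: [0.5094, -0.0543, 0.045]
tcp_rot: [0.0, 0.613, 0.79, 0.0]
ft_force: [0.1, 0.4, 0.4]
width: 0.002
grasp_force: 0.0
```

Run:
```python
from h import *
s_=sense();print(s_["clock"],inv(s_["position"]),s_["ft_force"])
im=read_camera("top")
cv2.imwrite("pics/crop2.png",cv2.resize(im[100:250,210:360],(600,600),interpolation=cv2.INTER_CUBIC))
```

```text
5.15 [[-0.11151354 -0.0200573   0.04498173]] [0.05079368 0.44197342 0.36292343]
```

View pics/crop2.png

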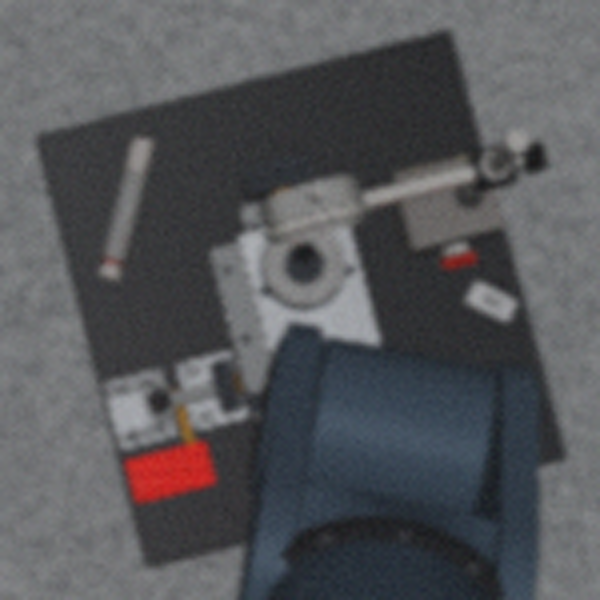

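The carriage is moving: the ring went from (322,334) to (303,262). Next I measure how far and keep pushing slowly.

Run:
```python
from h import *
f=lambda q:np.array(q)/4+[210,100]-.375
print(inv(to_world("top",f([[322,334],[303,262]]),.057)).round(4), inv(to_world("top",f([[230,318],[212,248]]),.045)).round(4))
```

```text
[[-0.0346 -0.0201  0.057 ]
 [ 0.0122 -0.0202  0.057 ]] [[-0.0093  0.0325  0.045 ]
 [ 0.0366  0.0323  0.045 ]]
```

Emit:
carry_out([
  [0,4,0,0,0,0,1],
  [0,4,0,0,0,0,1],
  [0,3,0,0,0,0,1],
  [0,2,0,0,0,0,1],
  [0,1,0,0,0,0,1],
  [0,0,0,0,0,0,1],
  [0,0,0,0,0,0,1],
  [0,0,0,0,0,0,1],
  [0,0,0,0,0,0,1],
  [0,0,0,0,0,0,1],
])

```text
clock: 6.45
position: [0.5225, -0.0509, 0.045]
tcp_rot: [0.0, 0.613, 0.79, 0.0]
ft_force: [-1.2, 0.2, -1.1]
width: 0.002
grasp_force: 0.5
```

Emit:
carry_out([
  [0,0.5,0,0,0,0,1],
  [0,0,0,0,0,0,1],
  [0,0.5,0,0,0,0,1],
  [0,0,0,0,0,0,1],
  [0,0.5,0,0,0,0,1],
  [0,0,0,0,0,0,1],
  [0,0.5,0,0,0,0,1],
  [0,0,0,0,0,0,1],
  [0,0,0,0,0,0,1],
  [0,0,0,0,0,0,1],
])

```text
clock: 7.7
position: [0.5239, -0.0505, 0.045]
tcp_rot: [-0.0, 0.613, 0.79, -0.0]
ft_force: [-5.5, -2.1, 2.3]
width: -0.001
grasp_force: 2.9
```

Run:
```python
from h import *
s_=sense();print(s_["clock"],inv(s_["position"]),s_["ft_force"])
```

```text
7.7 [[-0.09649903 -0.01995719  0.04497562]] [-5.49225628 -2.11350685  2.27890515]
```

Emit:
carry_out([
  [0,0.5,0,0,0,0,1],
  [0,0,0,0,0,0,1],
  [0,0.5,0,0,0,0,1],
  [0,0,0,0,0,0,1],
  [0,0.5,0,0,0,0,1],
  [0,0,0,0,0,0,1],
  [0,0,0,0,0,0,1],
  [0,0,0,0,0,0,1],
  [0,0,0,0,0,0,1],
  [0,0,0,0,0,0,1],
])

```text
clock: 8.95
position: [0.524, -0.0504, 0.0449]
tcp_rot: [-0.002, 0.613, 0.79, -0.001]
ft_force: [-13.1, -5.7, 11.1]
width: -0.002
grasp_force: 7.4
```

Run:
```python
from h import *
s_=sense();print(s_["clock"],inv(s_["position"]),s_["ft_force"])
```

```text
8.95 [[-0.09638862 -0.01989654  0.04491809]] [-13.14487141  -5.65848027  11.12523361]
```

Emit:
carry_out([
  [0,-3,0,0,0,0,1],
  [0,-12,0,0,0,0,1],
  [0,-18,0,0,0,0,1],
  [0,0,-35,0,0,0,0.3],
  [0,0,-35,0,0,0,0.3],
  [35,10,0,0,0,0,0.3],
  [50,20,0,0,0,0,0.3],
  [49,20,0,0,0,0,0.3],
  [0,4,0,0,0,0,0.3],
  [0,0,0,0,0,0,0.3],
])

```text
clock: 10.2
position: [0.5126, 0.0847, 0.1149]
tcp_rot: [0.0, 0.612, 0.791, 0.0]
ft_force: [0.1, 0.0, 0.7]
width: 0.349
grasp_force: 0.0
```

Run:
```python
from h import *
s_=sense();print(s_["clock"],inv(s_["position"]),s_["ft_force"],s_["width"],tool([-.072,.1145,.075]))
im=read_camera("scene"); u=to_px("scene",s_["position"])[0]; print(u)
x,y=u.astype(int); 
cv2.imwrite("pics/s3.png",cv2.resize(im[y-60:y+60,x-70:x+70],(700,600),interpolation=cv2.INTER_CUBIC))
```

```text
10.2 [[-0.07376067  0.11379255  0.11491448]] [0.08589572 0.01759146 0.72397846] 0.34873832101540825 (array([ 0.7,  1.8, 39.9]), np.float64(0.0007), array([ 0., -0., -1.]))
[223.48116672 190.4365475 ]
```

View pics/s3.png

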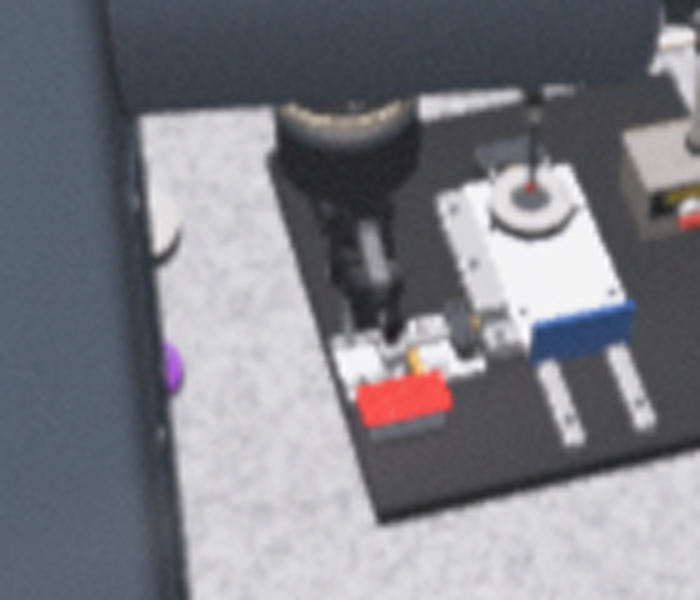

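The carriage is at the rear with the ring under the probe, and the fingers hang beyond the knob on the +y side. Next I descend onto the catch plate.

Emit:
carry_out([
  [0.7,1.8,25,0,0,0,0.3],
  [0,0,25,0,0,0,0.3],
  [0,0,10,0,0,0,0.3],
  [0,0,3,0,0,0,0.3],
  [0,0,3,0,0,0,0.3],
  [0,0,2,0,0,0,0.3],
  [0,0,2,0,0,0,0.3],
  [0,0,0,0,0,0,0.3],
  [0,0,0,0,0,0,0.3],
  [0,0,0,0,0,0,0.3],
])

```text
clock: 11.5
position: [0.5146, 0.0861, 0.0452]
tcp_rot: [0.0, 0.613, 0.79, 0.0]
ft_force: [2.3, -1.4, 2.8]
width: 0.347
grasp_force: 1.3
```

Run:
```python
from h import *
s_=sense();print(s_["clock"],inv(s_["position"]),s_["ft_force"],s_["moment"],s_["width"])
```

```text
11.5 [[-0.07155335  0.11464047  0.04517827]] [ 2.25800331 -1.38830974  2.82008092] [-0.28383341 -0.17407007 -0.00588329] 0.34679636217461596
```

Emit:
carry_out([
  [0,0,1,0,0,0,0.3],
  [0,0,1,0,0,0,0.3],
  [0,0,1,0,0,0,0.3],
  [0,0,1,0,0,0,0.3],
  [0,0,0.7,0,0,0,0.3],
  [0,0,0,0,0,0,0.3],
  [0,0,0,0,0,0,0.3],
  [0,0,0,0,0,0,0.3],
  [0,0,0,0,0,0,0.3],
  [0,0,0,0,0,0,0.3],
])

```text
clock: 12.75
position: [0.5144, 0.0861, 0.0404]
tcp_rot: [0.0, 0.613, 0.79, 0.0]
ft_force: [3.4, -0.8, 4.6]
width: 0.35
grasp_force: 2.3
```

Run:
```python
from h import *
s_=sense();print(s_["clock"],inv(s_["position"]),s_["ft_force"],s_["moment"],s_["width"])
```

```text
12.75 [[-0.07171612  0.11473625  0.04035193]] [ 3.37757477 -0.80473242  4.6341813 ] [-0.29366968 -0.48465555  0.05623849] 0.3498667858466794
```

Emit:
carry_out([
  [-2,0,0,0,0,0,0.3],
  [-2,0,0,0,0,0,0.3],
  [-2,0,0,0,0,0,0.3],
  [-2,0,0,0,0,0,0.3],
  [-2,0,0,0,0,0,0.3],
  [-1,0,0,0,0,0,0.3],
  [-1,0,0,0,0,0,0.3],
  [-1,0,0,0,0,0,0.3],
  [-1,0,0,0,0,0,0.3],
  [0,0,0,0,0,0,0.3],
])

```text
clock: 14.0
position: [0.5173, 0.0726, 0.0401]
tcp_rot: [-0.001, 0.613, 0.79, -0.0]
ft_force: [-1.0, 5.1, 3.5]
width: 0.35
grasp_force: 3.4
```

Run:
```python
from h import *
s_=sense();print(s_["clock"],inv(s_["position"]),s_["ft_force"]@np.array([[c,-s,0],[s,c,0],[0,0,1]]),s_["moment"],s_["width"])
```

```text
14.0 [[-0.07221473  0.10091538  0.04012002]] [0.27805875 5.20479627 3.51076438] [ 0.75488234  0.4040499  -0.05271119] 0.35025740213784345
```

Emit:
carry_out([
  [-2,0,0,0,0,0,0.3],
  [-2,0,0,0,0,0,0.3],
  [-2,0,0,0,0,0,0.3],
  [-2,0,0,0,0,0,0.3],
  [-2,0,0,0,0,0,0.3],
  [-2,0,0,0,0,0,0.3],
  [-2,0,0,0,0,0,0.3],
  [0,0,0,0,0,0,0.3],
  [0,0,0,0,0,0,0.3],
  [0,0,0,0,0,0,0.3],
])

```text
clock: 15.25
position: [0.5209, 0.0589, 0.0402]
tcp_rot: [-0.0, 0.613, 0.79, -0.0]
ft_force: [-3.1, 3.6, 4.0]
width: 0.354
grasp_force: 3.3
```

Run:
```python
from h import *
s_=sense();print(s_["clock"],inv(s_["position"]),s_["ft_force"]@np.array([[c,-s,0],[s,c,0],[0,0,1]]),s_["moment"],s_["width"])
```

```text
15.25 [[-0.07218025  0.08680755  0.04015654]] [-2.12759515  4.24861422  3.98261174] [0.5736387  0.61585768 0.01843483] 0.35358077319204606
```

Past the 8 mm block point, so the rod is in the notch. Next I push to the end stop.

Emit:
carry_out([
  [-1,0,0,0,0,0,0.3],
  [-1,0,0,0,0,0,0.3],
  [-1,0,0,0,0,0,0.3],
  [-1,0,0,0,0,0,0.3],
  [0,0,0,0,0,0,0.3],
  [-0.5,0,0,0,0,0,0.3],
  [0,0,0,0,0,0,0.3],
  [0,0,0,0,0,0,0.3],
  [0,0,0,0,0,0,0.3],
  [0,0,0,0,0,0,0.3],
])

```text
clock: 16.5
position: [0.522, 0.0548, 0.0401]
tcp_rot: [-0.0, 0.613, 0.79, -0.0]
ft_force: [-3.4, 5.8, 4.0]
width: 0.352
grasp_force: 4.3
```

Run:
```python
from h import *
s_=sense();print(s_["clock"],inv(s_["position"]),s_["ft_force"]@np.array([[c,-s,0],[s,c,0],[0,0,1]]),s_["moment"],s_["width"])
```

```text
16.5 [[-0.07212243  0.08253092  0.04014663]] [-1.8471025   6.45375972  3.9529252 ] [0.94589981 0.56488921 0.04875074] 0.3522271739171867
```

Emit:
carry_out([
  [-0.5,0,0,0,0,0,0.3],
  [0,0,0,0,0,0,0.3],
  [-0.5,0,0,0,0,0,0.3],
  [0,0,0,0,0,0,0.3],
  [-0.5,0,0,0,0,0,0.3],
  [0,0,0,0,0,0,0.3],
  [-0.5,0,0,0,0,0,0.3],
  [0,0,0,0,0,0,0.3],
  [0,0,0,0,0,0,0.3],
  [0,0,0,0,0,0,0.3],
])

```text
clock: 17.75
position: [0.5221, 0.0541, 0.0401]
tcp_rot: [-0.001, 0.613, 0.79, 0.0]
ft_force: [-3.7, 16.7, 6.1]
width: 0.348
grasp_force: 10.0
```

Run:
```python
from h import *
s_=sense();print(s_["clock"],inv(s_["position"]),s_["ft_force"]@np.array([[c,-s,0],[s,c,0],[0,0,1]]),s_["moment"],s_["width"])
```

```text
17.75 [[-0.07221216  0.08181938  0.04012647]] [ 0.56506423 17.13239867  6.1187274 ] [2.7876586  0.91484837 0.24782973] 0.3475099354771425
```

The bolt is at its end stop: 17 N with no further motion. Next I relieve the push, lift off, retreat and look.

Emit:
carry_out([
  [2,0,0,0,0,0,0.3],
  [2,0,0,0,0,0,0.3],
  [2,0,-2,0,0,0,0.3],
  [0,0,-10,0,0,0,0.3],
  [0,0,-30,0,0,0,0.3],
  [0,0,-50,0,0,0,0.3],
  [0,-40,-40,0,0,0,0.3],
  [0,-60,0,0,0,0,0.3],
  [0,-60,0,0,0,0,0.3],
  [0,0,0,0,0,0,0.3],
])

```text
clock: 19.0
position: [0.3629, 0.0183, 0.1723]
tcp_rot: [-0.001, 0.613, 0.79, -0.0]
ft_force: [1.3, 0.5, -0.1]
width: 0.354
grasp_force: 0.0
```

Run:
```python
from h import *
s_=sense();print(s_["clock"],inv(s_["position"]),s_["ft_force"])
a=read_camera("top")[100:250,210:360]; b=read_camera("scene")[130:240,200:320]
cv2.imwrite("pics/f.png",np.hstack([cv2.resize(a,(400,400),interpolation=cv2.INTER_CUBIC),cv2.resize(b,(400,400),interpolation=cv2.INTER_CUBIC)]))
```

```text
19.0 [[-0.23530097  0.08684851  0.17232966]] [ 1.31478575  0.5480538  -0.13738131]
```

View pics/f.png

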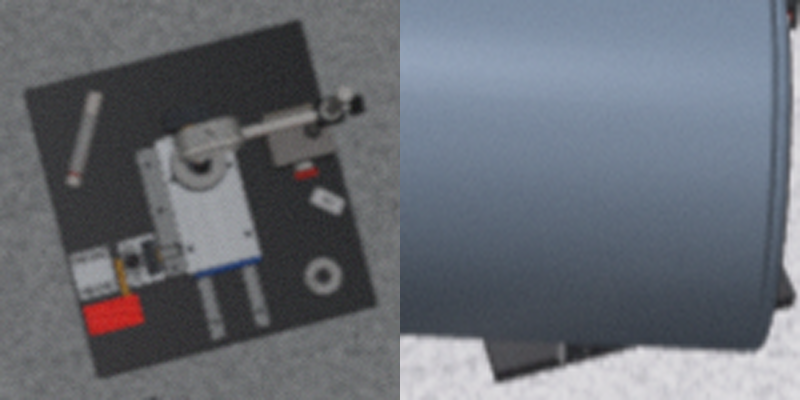

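The top view shows the knob now next to the bearing at (131,261), the ring under the dial, and the bystanders unmoved. Next I move the arm aside to check the catch height in the scene view.

Emit:
carry_out([
  [50,-3,-10,0,0,0,0.3],
  [50,0,-10,0,0,0,0.3],
  [50,0,0,0,0,0,0.3],
  [50,0,0,0,0,0,0.3],
  [50,0,0,0,0,0,0.3],
  [50,0,0,0,0,0,0.3],
  [50,0,0,0,0,0,0.3],
  [50,0,0,0,0,0,0.3],
  [0,0,0,0,0,0,0.3],
  [0,0,0,0,0,0,0.3],
])

```text
clock: 20.35
position: [0.2639, 0.4055, 0.192]
tcp_rot: [0.0, 0.612, 0.791, -0.0]
ft_force: [0.2, -0.4, 0.4]
width: 0.347
grasp_force: 0.0
```

Run:
```python
from h import *
f=lambda q:np.array(q)*.375+[210,100]-.3
print("knob",inv(to_world("top",f([[131,261]]),.071)).round(4))
im=read_camera("scene"); im0=cv2.resize(cv2.imread("pics/scene0.png"),(512,384),interpolation=cv2.INTER_AREA)
for i in(im0,im):
    h=cv2.cvtColor(i,cv2.COLOR_BGR2HSV); m=((h[...,0]<8)|(h[...,0]>172))&(h[...,1]>140)&(h[...,2]>90)
    m[:,:215]=0;m[:,250:]=0;m[:195]=0;m[225:]=0
    y,x=np.nonzero(m); print(m.sum(),x.mean(),y.mean())
print(to_px("scene",frame(p)([[-.094,.0925,.048],[-.094,.0925,.040]])))
cv2.imwrite("pics/f2.png",cv2.resize(im[140:240,195:325],(780,600),interpolation=cv2.INTER_CUBIC))
```

```text
knob [[-0.0506  0.065   0.071 ]]
134 233.23880597014926 209.28358208955223
136 233.11764705882354 209.2941176470588
[[232.94390794 208.22447653]
 [232.98056846 209.81875868]]
```

View pics/f2.png

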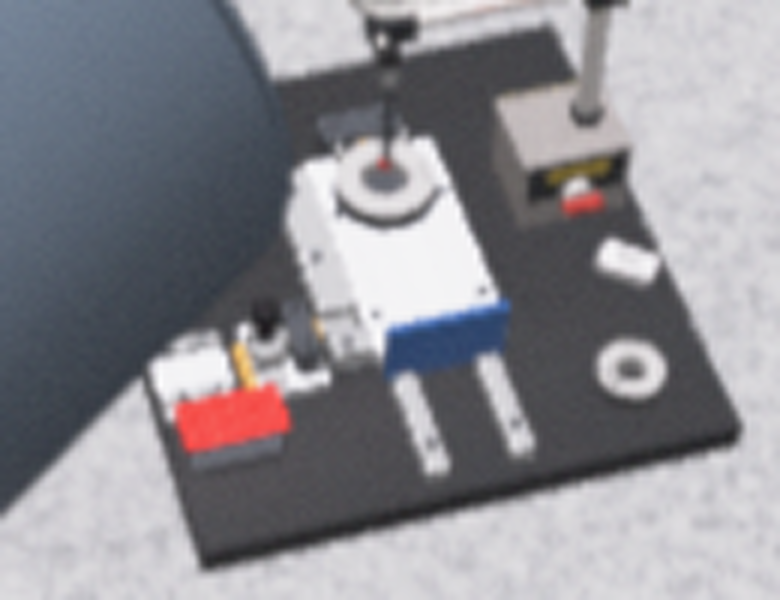

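The red plate, at (233,405) in this crop, is back at its starting height: its centroid row is 209.29 against 209.28 at the start. The knob is home and the ring is under the probe. I'm handing the job in.

```bash
python3 -c "
from cell import *
print(job_done())"
```

```text
the job is handed in; nothing more can be done
None
```

Job handed in at about 20 s of the 51 s allowed: the carriage is against its rear stop with the setting ring under the dial indicator, the bolt is fully home, and the catch has sprung up behind the knob.

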